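# Set and lock the slicing stop on the chopping board

### The arm

A 7-joint arm with a two-finger parallel gripper is mounted at the origin on a cart in front of the work surface, level with it; the furniture and walls round the work are solid. World frame = base frame: x ahead of the robot, y to its left, z up, the work surface at z = 0. Lengths are in mm, angles in rad, forces in N, time in s.
With the tool pointing down it reaches from about 350 to 900 mm from the base axis. Payload 19.9 kg.
Tool frame: the origin (TCP) lies midway between the tips of the shut fingers; the grasp point (between the pads) lies 19 mm behind it; z points along the fingers, y is the line along which they close (so a half turn about z gives the same grasp; the last joint's range is limited). The gripper opens to 94 mm and grips with 3 to 60 N. Pads are 16 mm wide; open, the fingers measure 119 mm over their backs; the gripper's body (75 mm by 177 mm) begins 78 mm behind the grasp point.
Start: joints at [1.119, 0.417, -0.01, 1.614, 0.005, 1.111, -0.053], TCP at [249.007, -573.231, 205.425] pointing down, gripper open.
Joint ranges: [-2.81, 2.81], [-0.39, 2.02], [-1.27, 1.25], [0.06, 2.57], [-1.19, 4.33], [0.19, 2], [-2.82, 2.82]. Speed limits (rad/s): [1.89, 1.89, 2.39, 2.39, 3.01, 3.01, 3.01].

### API

Orientations are given as a unit quaternion [x, y, z, w].
In Python, from bench import read_state, capture, finish_job, silhouettes gives the robot as it stands.
- The arm moves only by the shell command python3 -m pendant 'ROWS' [FORCE]. ROWS is JSON, a list of rows, each an object with "gripper": the opening, from 0 (shut) to 1 (fully open); "linear": the shift along the tool's x, y, z in cm, a list of three; "angular": the turn, a rotation vector about the tool's x, y, z in rad, a list of three. A call has 1 to 20 rows; each row is the pose to reach, as a shift and turn from the pose commanded when the call began, along the tool's axes at that moment; what a row does not reach only later rows make up. A row lasts 1/12 s, in which the tool goes at most 41.7 mm and 7.16 degrees, less where a joint would pass 70% of its speed; a pose out of reach is approached as far as the arm can. A call with a gripper value outside its range is refused whole. The fingers move at their own pace and stop on an object; FORCE is the grip in N (left out, the last holds). Time passes only in rows, so rows that repeat a pose let the fingers close. It gives the time, the measured TCP pose, the force, the opening and the grip force at its end, in the units of the state.
- read_state(): the state, without advancing time (a new reading comes with each control period).
- capture(name): name is "scene" or "top" or "wrist"; returns a dict with "image" (420x560x3 uint8, blue, green, red), "z_map" (420x560 float32, mm along the optical axis (not along the pixel's ray), 0 where there is no reading), "fovy" (degrees; the focal length in pixels is half the picture's height over the tangent of half this angle, whatever the lens; pixels are square), "cx", "cy" (the principal point, pixels), "dist_coeffs" ([k1, k2, p1, p2, k3] as OpenCV has them; the pictures are not rectified), "eye" and "attitude" of the camera in the world. Camera axes: x right, y up, looking along -z (the intrinsics and any distortion apply to the point x, -y, -z); pixel columns grow to the right and rows downward; lengths in mm; the calibration is good to about 2 mm. A picture is of the moment at which its call begins.
- finish_job(): hands the job in; it is judged then, once.
Trained networks look in a picture, given as the dict that the camera call returned (one of the last four; its "shot" number tells which), for a name from the list of things; names that differ only in an ending like _2 or _b are one class to them, and where a whole thing is asked for, a point or a joint stands for the part that bears it (a point fixed in the world has none). Each returns a list of dicts, best first, with "score" (0 to 1); they miss things now and then, are a little off and sometimes report something else, mostly with a low value. They report only what shows in the picture. A call takes as long as a camera call.
- silhouettes(picture, target): "pixels" (420x560 bool, what is visible of it) and "xy" ([column, row] in pixels, amid what is visible of it).
The state is a dict: "t": time; "joint_positions": joint angles; "qvel": joint speeds; "joint_efforts": joint torques, N m; "ee_pos": TCP position; "tcp_rot": TCP orientation; "force": force on the tool from outside, world axes, zero at the start; "wrist_torque": the same for the moment, N m; "finger_gap": finger opening in mm; "grip_force": force on a finger pad.
Only numpy, scipy, OpenCV 4.12 (cv2) and the standard library are available. Lean on these libraries where they do the work, as an engineer would, in place of code of your own. Each camera call takes 0.05 s, during which the arm holds its last target. There are 200 camera calls.

### The job

Set the slicing stop on the chopping board: by its wooden fence, push the sprung leg in until the line across the leg is right under the pointer tip, and while you hold it there swing the cam lever closed, flat along the leg. Finish still holding the fence with the line under the tip and the lever closed, without letting it spring back on the way; do not shift the pointer or disturb the garlic, the lemon or the tin.

Things in the scene. Friction and masses are not known exactly. Their poses are not given: they have to be found in the camera images.
- gauge: Slicing stop: its fixed aluminium housing (62 x 52 x 35 mm) on the chopping board (22 mm thick, on the worktop; place and yaw vary). Origin on the board's top, on the leg's centre line, 21 mm in front of the housing. +x: the way the leg points out of the housing; +y: the side to which the fence reaches; z up. No part of it is over 65 mm above the board
- leg: Sliding leg, a flat bar 28 mm wide, top 18 mm above the board, along the gauge's x, with a beech fence across its outer end. Origin at the fence's mid-thickness and mid-height (32 mm above the board), in line with the leg; axes as the gauge's. Slides 90 mm; starts fully out. A spring pushes it out (gauge +x) with 2.5 to 3 N, friction under 1 N. The lever alone does not hold it
- fence_grip (a point): Grip point on the fence, mid-thickness and mid-height, 108 mm (leg +y) from the leg's centre line, clear of the open lever. The fence is a straight strip 12 mm thick (x), 24 mm high, from leg y = -13 to +128 mm; beyond y = +14 it is free below (20 mm over the board) and on both sides: pinch it across its thickness from above; loosely closed fingers can slide along it
- leg_mark (a point): Point on the dark line (2.5 mm wide) that runs across the top of the leg, 48 mm behind the fence (leg -x), 7 mm to the leg's -y side of its centre line; short side ticks 10 mm apart stand beside the line
- pointer_tip (a point): Lower end of the thin steel pointer that reaches forward from the top of the housing, over the leg, 2 to 3 mm above it. How far it reaches (gauge x 0 to 18 mm) varies; it is stiff and must stay as it is. When the line is right under it, it lies over leg_mark
- lever (a joint): Black cam lever, a bar 10 mm wide, 10 mm high, 5 mm above the fence's top, on an upright pivot at gauge x = -30, y = +14 mm. 0 = closed (along gauge +x, at its stop); grows as it swings out to gauge +y; starts at 0.38 to 0.5 rad. Turns with 0.2 N m (2 to 3 N at the fence), stays where left. Fingers holding the fence rise past it and sweep it closed as they slide to leg -y
- lever_tip (a point): Centre of the lever's round end (13 mm across), 145 mm from its pivot, 54.5 mm above the board
- garlic: Garlic bulb, about 50 mm, loose on the board on the far side of the leg (gauge -y); bystander
- lemon: Lemon, 78 x 55 x 56 mm, loose on the board beside the housing (gauge -y); bystander
- fish_tin: Flat round tin, 86 mm wide, 40 mm high, on the worktop behind the board; bystander

How it is judged (in metres and radians):
On the way, in this order (a step that is already met when the one before it is completed fails the run):
1. the leg is held with its line under the pointer tip, the lever still open (horizontal distance between leg_mark and pointer_tip below 0.004 m and value of joint lever above 0.28 rad and contact force between the fingers and leg above 1 N), for 0.2 s.
2. the lever is closed, the leg still held at its line (horizontal distance between leg_mark and pointer_tip below 0.004 m and value of joint lever below 0.08 rad and contact force between the fingers and leg above 1 N), for 0.2 s.
At the end, for the whole second after the job is handed in: The fingers still hold the leg by its fence (more than 1 N), the line within 4 mm of the pointer tip, seen from above, the leg at rest and the lever closed to within 0.08 rad of its stop (all of step 2 and linear speed of leg below 0.01 m/s); the arm keeps its last pose, push and grip.
It fails at once if the lever is swung in (under 0.25 rad) while the line is more than 8 mm off the pointer tip, or the leg springs back after it (value of joint lever below 0.25 rad and horizontal distance between leg_mark and pointer_tip above 0.008 m).
It fails at once if the pointer is shifted by more than 3 mm (distance of pointer_tip from where it was at the start of the episode above 0.003 m).
It fails at once if the garlic, lemon or tin is moved by more than 30 mm (distance of any of garlic, lemon, fish_tin from where it was at the start of the episode above 0.03 m).
It also fails if it takes over 48 s, if anything falls off the work surface, if the arm or the gripper's body presses on something with over 40 N, if the wrist force passes 120 N, or if a joint passes its speed limit or range.

## Working session

There is one attempt and no reset: what is moved stays moved. The work goes in short steps, Python scripts to look and compute and a shell command to move; the robot and the scene stay as the last step left them, time stands still between calls to the robot, and variables do not carry over. Pictures are saved under pics/ and viewed, at most 10 in all, crops included, and the job is handed in when it is done.

```bash
ls; mkdir -p pics; cat > h.py <<'E'
import numpy as np, cv2
from scipy.spatial.transform import Rotation as R
from bench import read_state, capture, finish_job, silhouettes
def K(c):
    f=210/np.tan(np.radians(c["fovy"])/2)
    return np.array([[f,0,c["cx"]],[0,f,c["cy"]],[0,0,1.]]),np.array(c["dist_coeffs"],float)
def rot(c):
    a=np.array(c["attitude"],float)
    return a if a.shape==(3,3) else R.from_quat(a).as_matrix()
def rays(c,px):
    k,d=K(c); u=cv2.undistortPoints(np.array(px,float).reshape(-1,1,2),k,d)[:,0]
    return np.c_[u[:,0],-u[:,1],-np.ones(len(u))]@rot(c).T
def at_z(c,px,z):
    r=rays(c,px); e=np.array(c["eye"],float); return e+r*((z-e[2])/r[:,2])[:,None]
def depth(c,px):
    p=np.array(px).astype(int).reshape(-1,2); r=rays(c,p)
    return np.array(c["eye"],float)+r*c["z_map"][p[:,1],p[:,0]][:,None]
def proj(c,P):
    k,d=K(c); q=(np.array(P,float).reshape(-1,3)-np.array(c["eye"],float))@rot(c); q=q*[1,-1,-1]
    return cv2.projectPoints(q,np.zeros(3),np.zeros(3),k,d)[0][:,0]
E
python3 - <<'E'
from h import *
print(read_state())
ims=[]
for n in ["top","scene"]:
    c=capture(n); cv2.imwrite(f"pics/{n}0.png",c["image"])
    print(n,c["eye"],c["attitude"],c["fovy"],c["cx"],c["cy"],c["dist_coeffs"])
    for t in ["gauge","leg","lever","garlic","lemon","fish_tin","fence_grip","leg_mark","pointer_tip","lever_tip"]:
        for s in silhouettes(c,t)[:2]:
            m=s["pixels"]; v,u=np.nonzero(m); ok=c["z_map"][v,u]>0
            P=depth(c,np.c_[u,v][ok]) if ok.any() else np.zeros((1,3))
            print(t,round(s["score"],2),np.round(s["xy"]),m.sum(),np.median(P,0).round(),P[:,2].max().round())
E
```

```text
pics
{'t': 0.0, 'joint_positions': array([ 1.1194938 ,  0.41795635, -0.01029528,  1.61420513,  0.00471968,
        1.11069437, -0.05300034]), 'qvel': array([-0.00013229,  0.0001267 , -0.00205758,  0.00039723, -0.00177444,
       -0.00118273,  0.0003834 ]), 'joint_efforts': array([ 9.88269057e-04, -8.51264620e+01,  6.39045238e-01, -4.25999486e+01,
       -4.88107663e-02,  1.87169417e-02,  1.84004848e-04]), 'ee_pos': array([ 248.8385815 , -572.89853045,  204.82332236]), 'tcp_rot': array([ 9.79079902e-01,  2.03475208e-01, -1.81016759e-04, -5.93041146e-04]), 'force': array([-0.46620419, -0.48968537,  0.63086379]), 'wrist_torque': array([ 0.00638461,  0.0336424 , -0.01963572]), 'grip_force': 0.0, 'finger_gap': 93.98879645990631}
top [437.76146634 148.43391478 897.54459936] [ 0.07907103 -0.07461487 -0.66861161  0.73562144] 48.51110182531064 281.85851294587167 211.2445391228168 [-0.13624271  0.          0.          0.          0.        ]
gauge 0.93 [298. 256.] 3973 [543. 123.  54.] 89.0
leg 0.85 [248. 259.] 1790 [540. 215.  41.] 71.0
leg 0.72 [304. 246.] 87 [563. 115.  61.] 66.0
lever 0.9 
[... 623 characters left out ...]
.77 [241. 221.] 964 [529. 230.  46.] 67.0
leg 0.54 [307. 232.] 609 [615.  97.  64.] 77.0
lever 0.6 [252. 236.] 482 [511. 147.  79.] 86.0
lever 0.17 [354. 208.] 1143 [766. 117.  35.] 41.0
garlic 0.61 [270. 203.] 288 [603. 229.  51.] 69.0
garlic 0.43 [243. 221.] 973 [530. 230.  46.] 81.0
lemon 0.78 [307. 230.] 624 [615.  98.  64.] 77.0
lemon 0.74 [355. 209.] 1131 [765. 116.  35.] 41.0
fish_tin 0.66 [353. 211.] 1049 [765. 117.  35.] 41.0
fish_tin 0.21 [285. 243.] 49 [565.  97.  59.] 79.0
fence_grip 0.72 [243. 223.] 948 [531. 230.  47.] 77.0
leg_mark 0.9 [246. 223.] 920 [528. 230.  47.] 80.0
pointer_tip 0.59 [277. 235.] 47 [563. 133.  59.] 63.0
lever_tip 0.7 [257. 237.] 397 [512. 139.  79.] 86.0
```

```bash
python3 - <<'E'
import cv2,numpy as np
a=cv2.imread("pics/top0.png")[180:330,200:360]; b=cv2.imread("pics/scene0.png")[170:290,190:340]
a=cv2.resize(a,(620,581),interpolation=cv2.INTER_CUBIC)
cv2.imwrite("pics/a.png",a)
E
```

```text
(no output)
```

View pics/a.png

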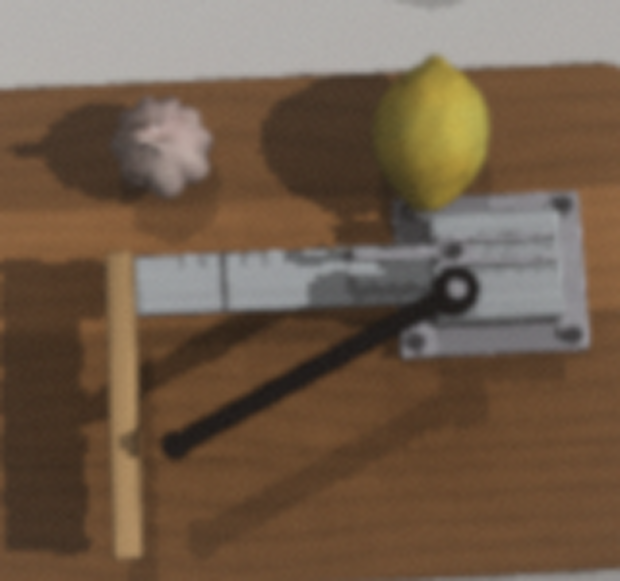

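```bash
cat >> h.py <<'E'
def gp(P,x,y,th): # gauge (x,y,z over board)->world
    P=np.atleast_2d(P); c,s=np.cos(th),np.sin(th)
    return np.c_[x+c*P[:,0]-s*P[:,1], y+s*P[:,0]+c*P[:,1], P[:,2]+22]
E
python3 - <<'E'
from h import *
c=capture("top")
f=lambda x,y:(200+x/3.875,180+y/3.873)
F=at_z(c,[f(121,253),f(128,557)],66)[:, :2]
d=F[1]-F[0]; print("fence ends",F.round(1),np.hypot(*d), "gauge y angle",np.arctan2(d[1],d[0]))
A=at_z(c,[f(136,257),f(140,314),f(225,252),f(225,312),f(350,255)],40)[:,:2]; print(A.round(1))
print("lever",at_z(c,[f(457,288),f(176,443)],81.5).round(1))
th=np.arctan2(d[1],d[0])-np.pi/2; gx=np.array([np.cos(th),np.sin(th)]); gy=np.array([-gx[1],gx[0]])
leg=F.mean(0)-gy*57.5; print("th",th,"leg",leg,"grip",leg+gy*108)
L=at_z(c,[f(457,288),f(176,443)],81.5)[:,:2]-leg
print("in leg frame: pivot,tip",np.c_[L@gx,L@gy].round(1)); A=A-leg; print(np.c_[A@gx,A@gy].round(1))
s=read_state(); T=R.from_quat(s["tcp_rot"]).as_matrix(); print(T.round(3))
E
```

```text
fence ends [[550.  247.4]
 [412.3 228.5]] 138.9894629892314 gauge y angle -3.005068044711311
[[552.3 243.1]
 [525.2 238.1]
 [558.8 200.8]
 [530.1 197.8]
 [563.1 141.1]]
lever [[546.5  91.6  81.5]
 [464.9 211.2  81.5]]
th -4.575864371506208 leg [538.09535182 245.74603342] grip [431.10029376 231.0471372 ]
in leg frame: pivot,tip [[-153.8   12.6]
 [ -24.3   77.2]]
[[  -4.6  -13.7]
 [  -5.9   13.8]
 [ -47.3  -14.4]
 [ -46.4   14.4]
 [-107.1  -10.5]]
[[ 0.917  0.398 -0.   ]
 [ 0.398 -0.917 -0.   ]
 [-0.    -0.    -1.   ]]
```

```bash
R='{"gripper":1,"linear":[48.7,-66.5,3],"angular":[0,0,0.274]}'; python3 -m pendant '[{"gripper":1,"linear":[48.7,-66.5,3],"angular":[0,0,0.274]},{"gripper":1,"linear":[48.7,-66.5,3],"angular":[0,0,0.274]},{"gripper":1,"linear":[48.7,-66.5,3],"angular":[0,0,0.274]},{"gripper":1,"linear":[48.7,-66.5,3],"angular":[0,0,0.274]},{"gripper":1,"linear":[48.7,-66.5,3],"angular":[0,0,0.274]},{"gripper":1,"linear":[48.7,-66.5,3],"angular":[0,0,0.274]},{"gripper":1,"linear":[48.7,-66.5,3],"angular":[0,0,0.274]},{"gripper":1,"linear":[48.7,-66.5,3],"angular":[0,0,0.274]},{"gripper":1,"linear":[48.7,-66.5,3],"angular":[0,0,0.274]},{"gripper":1,"linear":[48.7,-66.5,3],"angular":[0,0,0.274]},{"gripper":1,"linear":[48.7,-66.5,3],"angular":[0,0,0.274]},{"gripper":1,"linear":[48.7,-66.5,3],"angular":[0,0,0.274]},{"gripper":1,"linear":[48.7,-66.5,3],"angular":[0,0,0.274]},{"gripper":1,"linear":[48.7,-66.5,3],"angular":[0,0,0.274]},{"gripper":1,"linear":[48.7,-66.5,3],"angular":[0,0,0.274]},{"gripper":1,"linear":[48.7,-66.5,3],"angular":[0,0,0.274]},{"gripper":1,"linear":[48.7,-66.5,3],"angular":[0,0,0.274]},{"gripper":1,"linear":[48.7,-66.5,3],"angular":[0,0,0.274]},{"gripper":1,"linear":[48.7,-66.5,3],"angular":[0,0,0.274]},{"gripper":1,"linear":[48.7,-66.5,3],"angular":[0,0,0.274]}]' 5
```

```text
t: 2.82
ee_pos: [430.9, 233.8, 175.6]
tcp_rot: [0.998, 0.068, 0.0, -0.0]
force: [0.7, -1.4, -0.4]
finger_gap: 94.3
grip_force: 0.0
```

```bash
python3 - <<'E'
from h import *
c=capture("wrist"); print(c["eye"],rot(c).round(2).tolist(),c["fovy"])
for t in ["leg","lever","pointer_tip","leg_mark","gauge"]:
    for s in silhouettes(c,t)[:2]: print(t,round(s["score"],2),np.round(s["xy"]),s["pixels"].sum())
cv2.imwrite("pics/w1.png",c["image"])
E
```

```text
[501.9453847  244.16526252 354.6203172 ] [[0.14, 0.96, 0.25], [-0.99, 0.13, 0.03], [-0.0, -0.25, 0.97]] 67.97683297971615
leg 0.65 [327.  94.] 6515
lever 0.56 [405. 131.] 2822
pointer_tip 0.67 [409. 129.] 2673
pointer_tip 0.63 [438.  76.] 641
leg_mark 0.57 [323.  91.] 6667
gauge 0.85 [418.  94.] 16079
```

View pics/w1.png

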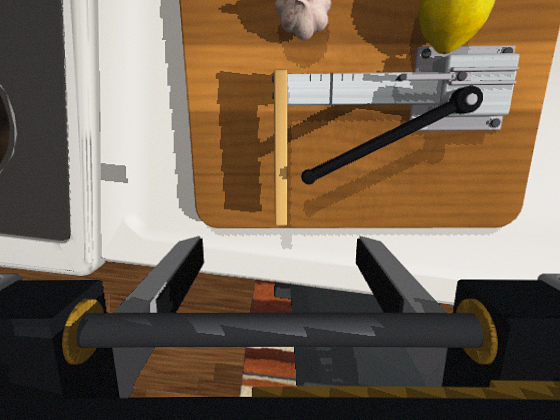

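```bash
python3 - <<'E'
import cv2
a=cv2.imread("pics/w1.png")[55:120,270:480]
cv2.imwrite("pics/w1z.png",cv2.resize(a,None,fx=3.8,fy=3.8,interpolation=cv2.INTER_CUBIC))
E
```

```text
(no output)
```

View pics/w1z.png

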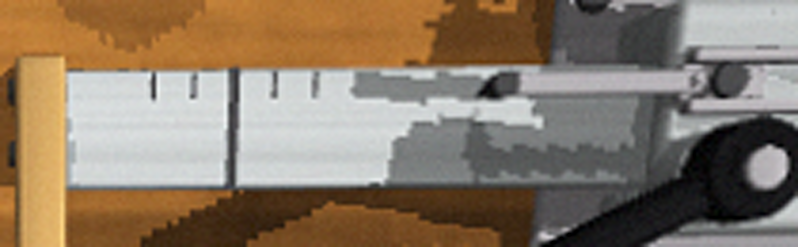

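```bash
python3 - <<'E'
from h import *
c=capture("wrist")
f=lambda x,y:(270+x/3.8-.4,55+y/3.8-.4)
tip=at_z(c,[f(480,97)],42.5)[0,:2]; tip2=at_z(c,[f(515,80)],42.5)[0,:2]
ln=at_z(c,[f(234,72),f(232,186)],40)[:,:2]
F=at_z(c,[(280.5,70),(282,224)],66)[:,:2]; d=F[1]-F[0]
lg=at_z(c,[f(68,72),f(545,68),f(70,186),f(530,188)],40)[:,:2]
for a,b in [(0,1),(2,3)]: q=lg[a]-lg[b]; print("leg edge ang",np.arctan2(q[1],q[0]))
print("fence",F.round(1),np.hypot(*d),"th",np.arctan2(-d[0],d[1])%(2*np.pi), (np.arctan2(d[1],d[0])-np.pi/2)%(2*np.pi))
th=1.707; gx=np.array([np.cos(th),np.sin(th)]); gy=np.array([-gx[1],gx[0]])
o=F.mean(0)-gy*57.5; print("leg",o)
L=at_z(c,[(470,98),(308,177)],81.5)[:,:2]
for n,p in [("tip",tip),("tip2",tip2),("ln0",ln[0]),("ln1",ln[1]),("piv",L[0]),("ltip",L[1])]: print(n,p.round(1),((p-o)@gx).round(1),((p-o)@gy).round(1))
s=read_state(); T=R.from_quat(s["tcp_rot"]).as_matrix(); g=o+gy*108; print("grip",g,"tcp",s["ee_pos"],"tool shift",T.T@np.r_[g-s["ee_pos"][:2],35-s["ee_pos"][2]],"tool y ang",np.arctan2(T[1,1],T[0,1]))
E
```

```text
leg edge ang 1.7099567431117655
leg edge ang 1.698838379347198
fence [[549.4 245.7]
 [413.2 225.6]] 137.7346451106741 th 1.7170925534961503 1.7170925534961503
leg [538.26010548 243.42508002]
tip [558.8 138.6] -106.7 -6.1
tip2 [563.7 131.1] -114.8 -9.9
ln0 [557.  198.8] -46.7 -12.5
ln1 [530.8 194.6] -47.4 14.0
piv [546.1  88.1] -154.9 13.3
ltip [464.  209.6] -23.4 78.2
grip [431.26033553 228.76052308] tcp [430.84855724 229.58256436 175.56088283] tool shift [  0.27734021   0.7866291  140.56141502] tool y ang -1.4364595382146248
```

```bash
python3 -m pendant '[{"gripper":1,"linear":[0,0.05,5],"angular":[0,0,0]},{"gripper":0.7,"linear":[0,0.05,10],"angular":[0,0,0]},{"gripper":0.5,"linear":[0,0.05,13],"angular":[0,0,0]},{"gripper":0.4,"linear":[0,0.05,14],"angular":[0,0,0]},{"gripper":0.3,"linear":[0,0.05,14],"angular":[0,0,0]},{"gripper":0,"linear":[0,0.05,14],"angular":[0,0,0]},{"gripper":0,"linear":[0,0.05,14],"angular":[0,0,0]},{"gripper":0,"linear":[0,0.05,14],"angular":[0,0,0]},{"gripper":0,"linear":[0,0.05,14],"angular":[0,0,0]},{"gripper":0,"linear":[0,0.05,14],"angular":[0,0,0]},{"gripper":0,"linear":[0,0.05,14],"angular":[0,0,0]},{"gripper":0,"linear":[0,0.05,14],"angular":[0,0,0]}]' 8
```

```text
t: 4.17
ee_pos: [431.0, 230.2, 35.8]
tcp_rot: [0.998, 0.068, 0.0, -0.0]
force: [-0.2, -0.2, 0.0]
finger_gap: 24.2
grip_force: 0.0
```

```bash
python3 -m pendant '[{"gripper":0,"linear":[0,0,0],"angular":[0,0,0]},{"gripper":0,"linear":[0,0,0],"angular":[0,0,0]},{"gripper":0,"linear":[0,0,0],"angular":[0,0,0]},{"gripper":0,"linear":[0,0,0],"angular":[0,0,0]},{"gripper":0,"linear":[0,0,0],"angular":[0,0,0]}]' 8
```

```text
t: 4.58
ee_pos: [430.8, 230.6, 35.6]
tcp_rot: [0.998, 0.068, 0.0, -0.0]
force: [-1.7, 2.4, 2.8]
finger_gap: 12.1
grip_force: 8.0
```

```bash
python3 -m pendant '[{"gripper":0,"linear":[0,0.5,0],"angular":[0,0,0]},{"gripper":0,"linear":[0,1.2,0],"angular":[0,0,0]},{"gripper":0,"linear":[0,2,0],"angular":[0,0,0]},{"gripper":0,"linear":[0,2.8,0],"angular":[0,0,0]},{"gripper":0,"linear":[0,3.6,0],"angular":[0,0,0]},{"gripper":0,"linear":[0,4.4,0],"angular":[0,0,0]},{"gripper":0,"linear":[0,5.0,0],"angular":[0,0,0]},{"gripper":0,"linear":[0,5.4,0],"angular":[0,0,0]},{"gripper":0,"linear":[0,5.6,0],"angular":[0,0,0]},{"gripper":0,"linear":[0,5.7,0],"angular":[0,0,0]},{"gripper":0,"linear":[0,5.7,0],"angular":[0,0,0]},{"gripper":0,"linear":[0,5.7,0],"angular":[0,0,0]}]' 8
cat > look.py <<'E'
import sys
from h import *
n,x0,y0,x1,y1=sys.argv[1],*map(int,sys.argv[2:6])
c=capture("wrist"); a=c["image"]; cv2.imwrite(f"pics/{n}.png",a)
cv2.imwrite(f"pics/{n}z.png",cv2.resize(a[y0:y1,x0:x1],None,fx=5,fy=5,interpolation=cv2.INTER_CUBIC))
print(read_state()["ee_pos"], proj(c,[558.8,138.6,42.5]))
E
python3 look.py p1 300 40 450 160; python3 - <<'E'
E
```

```text
t: 5.58
ee_pos: [438.8, 174.0, 35.6]
tcp_rot: [0.998, 0.068, 0.0, -0.0]
force: [3.8, 3.1, 4.6]
finger_gap: 11.8
grip_force: 8.0
[438.75632053 174.0775047   35.55309156] [[384.22402467  39.80589236]]
```

```bash
python3 - <<'E'
import cv2
a=cv2.imread("pics/p1.png")[0:120,290:450]
cv2.imwrite("pics/p1z.png",cv2.resize(a,None,fx=5,fy=5,interpolation=cv2.INTER_CUBIC))
E
```

```text
(no output)
```

View pics/p1z.png

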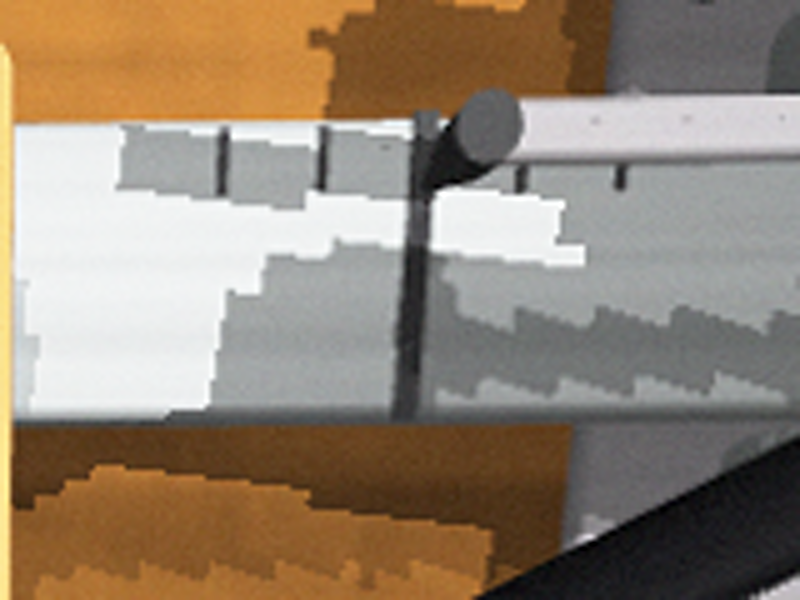

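```bash
python3 -m pendant '[{"gripper":0,"linear":[0,0.08,0],"angular":[0,0,0]},{"gripper":0,"linear":[0,0.08,0],"angular":[0,0,0]},{"gripper":0,"linear":[0,0.08,0],"angular":[0,0,0]},{"gripper":0,"linear":[0,0.08,0],"angular":[0,0,0]},{"gripper":0,"linear":[0.3,0.08,0],"angular":[0,0,0]},{"gripper":0,"linear":[0.7,0.08,0],"angular":[0,0,0]},{"gripper":0,"linear":[1.1,0.08,0],"angular":[0,0,0]},{"gripper":0,"linear":[1.5,0.08,0],"angular":[0,0,0]},{"gripper":0,"linear":[1.9,0.08,0],"angular":[0,0,0]},{"gripper":0,"linear":[2.3,0.08,0],"angular":[0,0,0]},{"gripper":0,"linear":[2.7,0.08,0],"angular":[0,0,0]},{"gripper":0,"linear":[3.0,0.08,0],"angular":[0,0,0]},{"gripper":0,"linear":[3.0,0.08,0],"angular":[0,0,0]},{"gripper":0,"linear":[3.0,0.08,0],"angular":[0,0,0]}]' 6
python3 look.py p2 290 0 450 120
```

```text
t: 6.8
ee_pos: [465.9, 176.8, 34.3]
tcp_rot: [0.998, 0.068, -0.002, 0.001]
force: [-6.2, 2.7, -4.8]
finger_gap: 11.9
grip_force: 6.4
[465.88119117 176.8033567   34.28016554] [[378.90038331  98.01935302]]
```

View pics/p2.png

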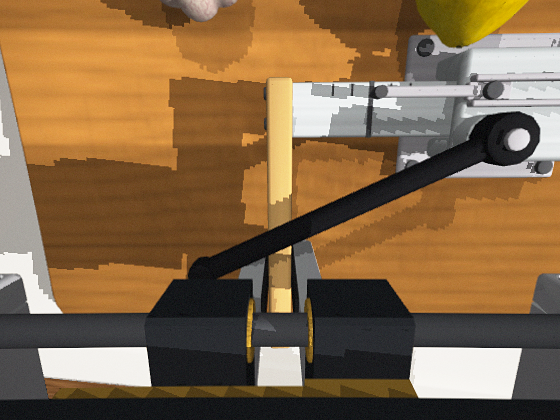

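```bash
python3 - <<'E'
import cv2
a=cv2.imread("pics/p2.png")[70:150,310:430]
cv2.imwrite("pics/p2z.png",cv2.resize(a,None,fx=6,fy=6,interpolation=cv2.INTER_CUBIC))
E
```

```text
(no output)
```

View pics/p2z.png

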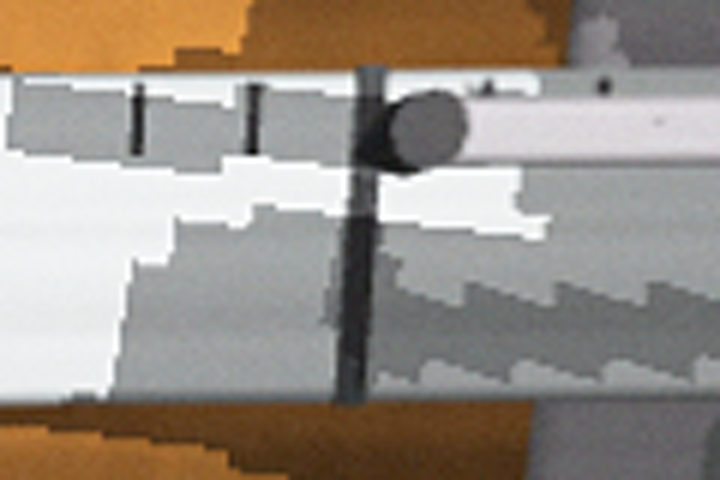

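```bash
python3 -m pendant '[{"gripper":0,"linear":[0.3,0,0],"angular":[0,0,0]},{"gripper":0,"linear":[0.6,0,0],"angular":[0,0,0]},{"gripper":0,"linear":[0.9,0,0],"angular":[0,0,0]},{"gripper":0,"linear":[1.2,0,0],"angular":[0,0,0]},{"gripper":0,"linear":[1.5,0,0],"angular":[0,0,0]},{"gripper":0,"linear":[1.8,0,0],"angular":[0,0,0]},{"gripper":0,"linear":[2.1,0,0],"angular":[0,0,0]},{"gripper":0,"linear":[2.4,0,0],"angular":[0,0,0]},{"gripper":0,"linear":[2.7,0,0],"angular":[0,0,0]},{"gripper":0,"linear":[3.0,0,0],"angular":[0,0,0]},{"gripper":0,"linear":[3.3,0,0],"angular":[0,0,0]},{"gripper":0,"linear":[3.6,0,0],"angular":[0,0,0]},{"gripper":0,"linear":[3.9,0,0],"angular":[0,0,0]},{"gripper":0,"linear":[4.2,0,0],"angular":[0,0,0]},{"gripper":0,"linear":[4.2,0,0],"angular":[0,0,0]},{"gripper":0,"linear":[4.2,0,0],"angular":[0,0,0]},{"gripper":0,"linear":[4.2,0,0],"angular":[0,0,0]}]' 6
python3 look.py p3 290 0 450 120
```

```text
t: 8.27
ee_pos: [507.3, 182.7, 34.1]
tcp_rot: [0.998, 0.068, -0.003, 0.0]
force: [-5.4, 3.1, -4.7]
finger_gap: 11.9
grip_force: 6.2
[507.3445873  182.67829269  34.11945402] [[372.88792731 178.72446869]]
```

View pics/p3.png

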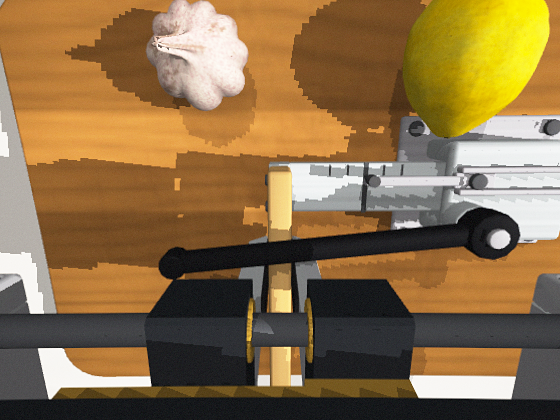

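```bash
cat > ang.py <<'E'
from h import *
c=capture("wrist"); 
L=at_z(c,[(497,239),(174,263)],81.5)[:,:2]; d=L[1]-L[0]; print(np.hypot(*d),np.arctan2(d[1],d[0])-1.705)
o=np.array([558.8,138.6])
th=1.705; gx=np.array([np.cos(th),np.sin(th)]); gy=np.array([-gx[1],gx[0]])
s=read_state(); d=s["ee_pos"][:2]-o; print("tcp rel tip x,y",d@gx,d@gy, s["force"])
d=np.array([438.8,174])-o; print(d@gx,d@gy)
E
python3 ang.py
```

```text
144.94225620003743 0.08339621474909031
tcp rel tip x,y 50.57006257480567 45.09042955954731 [-5.10267523  3.3182517  -4.31344544]
51.13783255502206 114.18442136112313
```

```bash
python3 -m pendant '[{"gripper":0,"linear":[0.2,0,0],"angular":[0,0,0]},{"gripper":0,"linear":[0.4,0,0],"angular":[0,0,0]},{"gripper":0,"linear":[0.6,0,0],"angular":[0,0,0]},{"gripper":0,"linear":[0.75,0,0],"angular":[0,0,0]},{"gripper":0,"linear":[0.75,0,0],"angular":[0,0,0]},{"gripper":0,"linear":[0.75,0,0],"angular":[0,0,0]},{"gripper":0,"linear":[0.75,0,0],"angular":[0,0,0]},{"gripper":0,"linear":[0.75,0,0],"angular":[0,0,0]},{"gripper":0,"linear":[0.75,0,0],"angular":[0,0,0]}]' 6
python3 look.py p4 290 0 450 120
```

```text
t: 9.12
ee_pos: [514.5, 183.7, 34.1]
tcp_rot: [0.998, 0.068, -0.003, 0.001]
force: [-7.4, 2.9, -2.6]
finger_gap: 12.1
grip_force: 6.1
[514.49986625 183.73001263  34.10758125] [[372.01061125 191.66940228]]
```

View pics/p4.png

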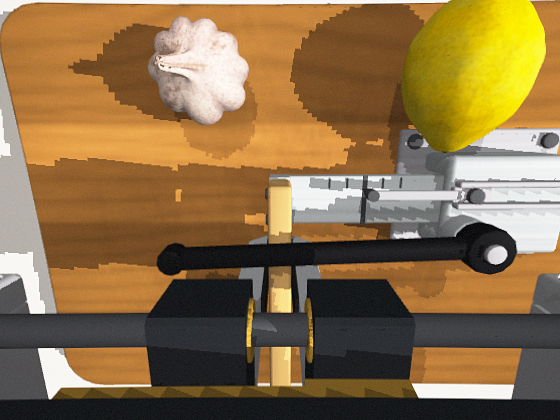

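```bash
sed -i 's/(497,239),(174,263)/(495,253),(172,259)/' ang.py; python3 ang.py; python3 - <<'E'
import cv2
a=cv2.imread("pics/p4.png")[165:235,310:430]
cv2.imwrite("pics/p4z.png",cv2.resize(a,None,fx=6,fy=6,interpolation=cv2.INTER_CUBIC))
E
```

```text
145.49587098941086 0.023744585808167074
tcp rel tip x,y 50.65542363881892 37.86583414991368 [-7.2019872   2.82537425 -2.30802981]
51.13783255502206 114.18442136112313
```

View pics/p4z.png

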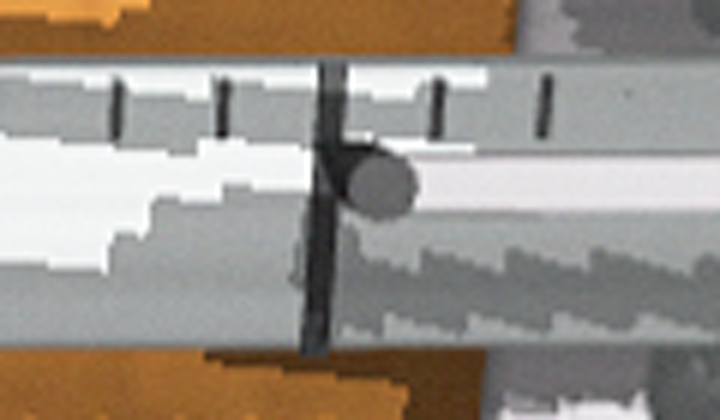

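```bash
python3 -c "
from bench import finish_job
print(finish_job())"
```

```text
the job is handed in; nothing more can be done
None
```

I handed the job in with the fence still gripped at about 6 N. In the last picture the line was under the pointer tip to well within 1 mm, and the lever was closed to about 0.02 rad. The job gave no verdict back.

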